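# Scrub out the dip pot and hang the brush to drip

## Task

Tip the dip pot's flip lid right over so that it stays open by itself, then scrub the pot out with the tube brush: three full strokes, each down to the floor of the pot and back up until the top of the bristles shows at the mouth. Hang the brush back in the fork of its stand, straight and with its collar resting flat, leave the lid open so the pot can dry, and do not disturb the other things on the bench.

Things in the scene. Friction and masses are not known exactly. Their poses are not given: they have to be found in the camera images.
- pot: The dip pot: a plain steel can (outside 70 mm, bore 62 mm, inside depth 114 mm) screwed to a square wooden foot 104x104x14 mm that is fixed to the bench. Origin: centre of the foot's underside, on the can's axis; z up. The lid's hinge lies on the pot's +x side, 48 mm from the axis, along the pot's y, 138 mm above the bench; hinge ears and lid edge stay within 60 mm of the axis except the thumb plate.
- pot_mouth (a point): Centre of the can's open mouth at rim height, 132 mm above the bench; axes as the pot's. When closed, the lid (a 74 mm aluminium disc, 3 mm thick) lies 0.5 mm above the rim.
- pot_floor (a point): Centre of the can's inner floor, 18 mm above the bench; z up along the can's axis.
- pot_lid (a joint): Flip lid's hinge, rad: 0 = closed flat on the mouth, 1.75 = open against its stop, leaning back past upright. The lid is a counterweighted rocker: a bent-up steel thumb plate stands beyond the hinge. Pressing the plate down (about 1 N is enough) tips the lid up; past about 0.75 rad it falls over to its stop by itself and stays; below about 0.5 rad it falls shut. Open, the disc stands over the hinge side, its edge 220 mm above the bench, clear of the mouth.
- thumb_plate (a point): Middle of the pressing face of the lid's thumb plate (34 mm wide along the hinge, 50 mm long, 7 mm thick), which slopes up and away from the hinge at 45 degrees while the lid is shut; 26 mm beyond the hinge line (74 mm from the can's axis, to the pot's +x) and 169 mm above the bench when shut. The plate's far, upper end is then 88 mm from the can's axis and 178 mm above the bench. It moves with the lid.
- brush_handle (a point): Centre of the tube brush's round wooden handle (23 mm diameter, 60 mm long, upright while hung); z along the brush toward the handle's end. The brush is round, 201 mm long overall, 0.11 kg: this point lies 36 mm above the collar's underside and 171 mm above the tip. When the brush hangs it is 198 mm above the bench.
- brush_collar (a point): Centre of the underside of the brush's steel collar (34 mm diameter, 5 mm thick), which rests on the fork; 135 mm above the tip. Below it is a bare twisted wire stem, 6.4 mm thick and 61 mm long, down to the bristles.
- brush_tip (a point): Lowest point of the brush, at the end of the bristles; z along the brush toward the handle. The bristle head is 74 mm long with rounded ends, 61 mm across, so it just fills the can's 62 mm bore: the bristles are soft, graze the wall with a drag under 2 N and yield a few millimetres if the brush goes in off-centre; the firm core is 44 mm across.
- stand: The drip stand, fixed to the bench: wooden foot 150x104x14 mm (reaching 53 mm to its -x and 97 mm to its +x from the origin), a steel post 59 to 73 mm to its +x, and at its top a level fork of 4 mm plate whose slot opens to the stand's -x (towards the robot). Origin: on the bench directly under the fork's seat; z up.
- fork_seat (a point): Where the centre of the collar's underside belongs: top face of the fork, 162 mm above the bench; axes as the stand's. The slot is 14 mm wide along y, closed 12 mm behind the seat (+x), open to -x; the prongs end 31 mm in front of it with upturned lips 3 mm high at 27 to 31 mm, so the collar must be raised at least 5 mm to pass out or in, the stem travelling along the slot.
- tin_lid: Zinc jar lid lying on the bench, 69 mm across, 10 mm high; leave it. Origin at the centre of its underside.
- sanding_stick: Short black sanding stick lying on the bench, 18x130x10 mm; leave it. Origin at the centre of its underside.
- cutters: Small black-handled flush cutters lying on the bench, 44x123x11 mm; leave them. Origin at the centre of their underside.
- metal_bottle: Round metal bottle with a screw cap, 51 mm diameter, 166 mm high; leave it. Origin at the centre of its underside.
- solvent_tin: Oblong tin with a white cap, 48x88x149 mm; leave it. Origin at the centre of its underside.
- brush: The tube brush: wooden handle, collar, wire stem and a dark bristle head, loose, hanging in the fork. Origin at its tip (same point and axes as brush_tip).

How it is judged:
By the outcome, as a careful person would: the job done as asked, in the order asked, and still so for the second after the job is handed in, with the robot touching nothing.
It also fails if it takes over 67 s, if anything falls off the work surface, if the arm or the gripper's body presses on something with over 40 N, if the wrist force passes 120 N, or if a joint passes its speed limit or range.

## Robot

A 6-joint arm with a two-finger parallel gripper is mounted at the origin on a cart in front of the work surface, level with it; the furniture and walls round the work are solid. World frame = base frame: x ahead of the robot, y to its left, z up, the work surface at z = 0. Lengths are in mm, angles in rad, forces in N, time in s.
With the tool pointing down it reaches from about 350 to 975 mm from the base axis. Payload 7.1 kg.
Tool frame: the origin (TCP) lies on the centre line of the jaws, within the pads' length; the fingertips stand 25 mm ahead of it and the grasp point (between the pads) lies 6 mm ahead of it (ctrl.nose_length is the distance from the TCP to the fingertips, in mm); x points along the fingers, y is the direction in which the jaws open and shut, and the axes are right-handed (so a half turn about x gives the same grasp; the last joint's range is limited). The gripper opens to 88 mm and grips with 3 to 60 N. Pads are 20 mm wide; open, the fingers measure 115 mm over their backs; the gripper's body (75 mm by 178 mm) begins 61 mm behind the grasp point.
Start: joints at [1.242, 0.423, 1.63, -0, 1.089, -0.019], TCP at [190.511, 595.24, 247.675] pointing down, gripper open.
Joint ranges: [-3, 3], [-0.9, 2.11], [0.09, 2.58], [-1.31, 4.45], [0.11, 2.69], [-2.54, 2.54]. Speed limits (rad/s): [2.39, 2.39, 3.01, 3.14, 3.14, 3.14].

## Interface

Orientations are given as a rotation vector (axis times angle).
In Python, from workcell import ctrl gives the robot as it stands.
- The arm moves only by the tool arm_command, never from a script. Its argument "deltas" is a list of rows, each a list of 4 numbers: the shift along the tool's x, y, z in m, then the turn about the tool's x in rad. In form: [[tx, ty, tz, yaw], ...]. A call has 1 to 10 rows; each row shifts and turns the pose as measured when the row begins, along the tool's axes as they then stand; what a row does not reach is not made up. A row lasts 1/10 s, in which the tool goes at most 50 mm and 8.59 degrees, less where a joint would pass 70% of its speed; a pose out of reach is approached as far as the arm can. A call is refused whole if a number of a shift passes 0.05 or a number of a turn 0.15, either way. A call with a gripper value outside its range is refused whole. "hand" is the finger opening in m, from 0 to 0.0878, set as the call begins (left out, the last holds). The fingers move at their own pace and stop on an object; the grip force is fixed at half the most. Time passes only in rows, so rows that do not move let the fingers close. It gives the time, the measured TCP pose, the force and the opening at its end, in the units of the state.
- ctrl.get_obs(): the state, without advancing time (a new reading comes with each control period).
- ctrl.get_image(name): name is "side" or "top"; returns the picture (420x560x3 uint8, red, green, blue); there is no depth.
- ctrl.get_calibration(name): a dict with "fx", "fy", "cx", "cy" (pixels), "R" (3x3) and "t" (3): a world point X has camera coordinates R X + t. Camera axes: x right, y down, z forward; pixel columns grow to the right and rows downward; lengths in mm; the calibration is good to about 2 mm. A picture is of the moment at which its call begins. get_calibration takes no time and is no camera call.
- ctrl.close_job(): hands the job in, once; it reports no verdict.
The state is a dict: "t": time; "qpos": joint angles; "qvel": joint speeds; "joint_torque": joint torques, N m; "ee_pos": TCP position; "orientation": TCP orientation; "ft_force": force on the tool from outside, world axes, zero at the start; "moment": the same for the moment, N m; "width": finger opening in mm.
Only numpy, scipy, OpenCV 4.12 (cv2) and the standard library are available. Lean on these libraries where they do the work, as an engineer would, in place of code of your own. Each camera call takes 0.05 s, during which the arm holds its last target.

## Working session

There is one attempt and no reset: what is moved stays moved. The work goes in short steps, Python scripts to look and compute and a tool call to move; the robot and the scene stay as the last step left them, time stands still between calls to the robot, and variables do not carry over. Pictures are saved under pics/ and viewed, and the job is handed in when it is done.

Besides the shell and the picture viewer there is one more tool, called after ">>>" as name([rows], argument=value, ...), one row to a line, values as JSON. arm_command: Moves the arm, as the interface text tells. Its arguments: {"type":"object","properties":{"deltas":{"type":"array","items":{"type":"array","items":{"type":"number"}}},"hand":{"type":"number"}},"required":["deltas"]}

```bash
ls; mkdir -p pics; python3 - <<'E'
from workcell import ctrl
import cv2
o=ctrl.get_obs(); print(o)
for n in("side","top"):
    cv2.imwrite(f"pics/{n}0.png",ctrl.get_image(n)[:,:,::-1]); print(n,ctrl.get_calibration(n))
E
```

```text
pics
{'t': 0.0, 'qpos': array([ 1.24201081e+00,  4.23876163e-01,  1.63066041e+00,  1.15067470e-05,
        1.08863300e+00, -1.89781457e-02]), 'qvel': array([-2.38813081e-03,  6.42116152e-04, -5.56784253e-05,  9.22708862e-04,
        2.02355523e-03, -5.04052920e-04]), 'joint_torque': array([ 1.08399061e-03, -5.44611740e+01, -2.73680466e+01,  6.44298806e-02,
        2.25479464e-02, -9.89913133e-05]), 'ee_pos': array([190.34017968, 594.76993745, 246.89125272]), 'orientation': array([ 0.24193732,  1.55736848, -0.24438232]), 'ft_force': array([0.14468533, 0.07941574, 0.96985124]), 'moment': array([0.02939451, 0.02353107, 0.02217989]), 'width': 87.7288314434521}
side {'fx': 519.4025435654975, 'fy': 519.4025435654975, 'cx': 279.17765416257294, 'cy': 220.07522315868664, 'R': array([[-0.98411509, -0.17695386,  0.01431176],
       [-0.08427291,  0.39467765, -0.91494679],
       [ 0.15625483, -0.90161903, -0.40332065]]), 't': array([ 626.0191963 ,  199.54779288, 1074.89007992])}
top {'fx': 486.7084202258341, 'fy': 486.7084202258341, 'cx': 277.9181591494653, 'cy': 214.75309802750593, 'R': array([[-0.00823471, -0.99986443,  0.014259  ],
       [-0.98960797,  0.00610148, -0.1436622 ],
       [ 0.14355572, -0.01529383, -0.98952405]]), 't': array([-30.26428138, 656.66652556, 932.96157531])}
```

View pics/side0.png

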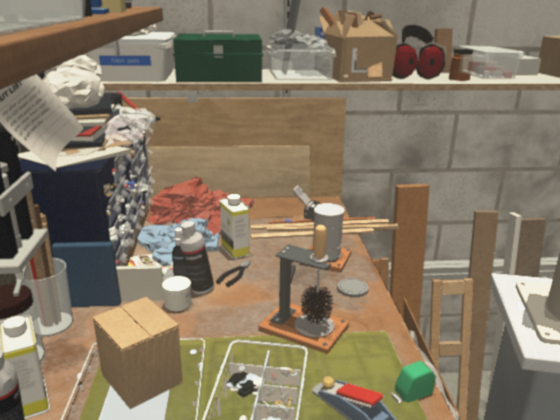

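View pics/top0.png

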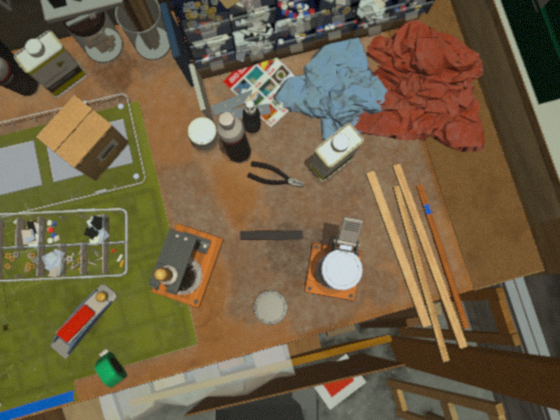

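```bash
cat > h.py <<'E'
import numpy as np,cv2
from workcell import ctrl
C={n:ctrl.get_calibration(n) for n in("side","top")}
def proj(n,X):
    c=C[n];p=c["R"]@np.asarray(X,float)+c["t"];return np.array([c["fx"]*p[0]/p[2]+c["cx"],c["fy"]*p[1]/p[2]+c["cy"]])
def ray(n,u,v):
    c=C[n];d=c["R"].T@np.array([(u-c["cx"])/c["fx"],(v-c["cy"])/c["fy"],1]);o=-c["R"].T@c["t"];return o,d
def onz(n,u,v,z):
    o,d=ray(n,u,v);return o+d*(z-o[2])/d[2]
def tri(uv_s,uv_t):
    A=[];b=[]
    for n,uv in(("side",uv_s),("top",uv_t)):
        o,d=ray(n,*uv);d=d/np.linalg.norm(d);P=np.eye(3)-np.outer(d,d);A.append(P);b.append(P@o)
    x=np.linalg.lstsq(np.vstack(A),np.hstack(b),rcond=None)[0]
    return x,proj("side",x)-uv_s,proj("top",x)-uv_t
def crop(src,dst,x0,y0,w,h,s):
    im=cv2.imread(src);cv2.imwrite(dst,cv2.resize(im[y0:y0+h,x0:x0+w],None,fx=s,fy=s,interpolation=cv2.INTER_CUBIC))
E
python3 - <<'E'
from h import *
crop("pics/top0.png","pics/top0_stand.png",140,215,100,100,6)
crop("pics/top0.png","pics/top0_pot.png",295,205,100,100,6)
crop("pics/side0.png","pics/side0_c.png",245,175,130,180,3.3)
E
```

```text
(no output)
```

View pics/top0_stand.png

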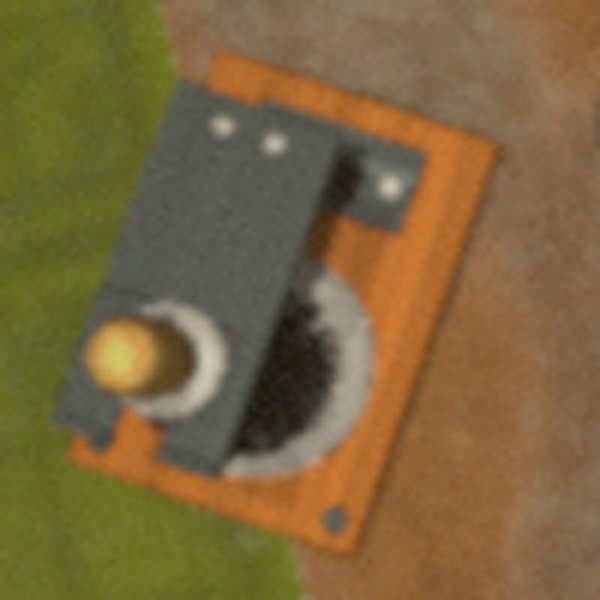

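View pics/top0_pot.png

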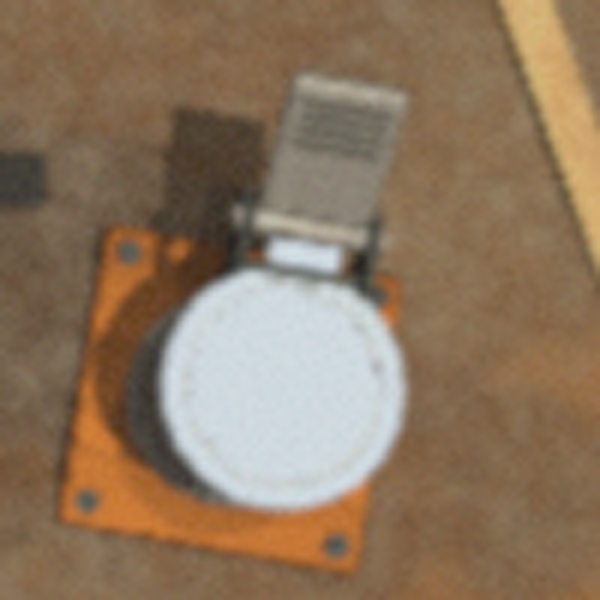

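View pics/side0_c.png

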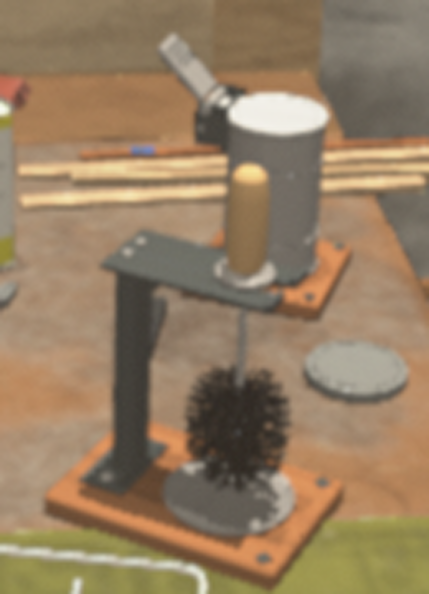

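```bash
python3 - <<'E'
from h import *
off={"stand":(140,215),"pot":(295,205)}
S=dict(stand=[(215,52),(499,147),(353,552),(68,460)],pot=[(105,228),(403,283),(357,573),(60,520)])
for k in S:
    P=[onz("top",(u+.5)/6+off[k][0]-.5,(v+.5)/6+off[k][1]-.5,14)[:2] for u,v in S[k]]
    P=np.array(P);c=P.mean(0);print(k,P.round(1).tolist(),"c",c.round(1))
    E=np.roll(P,-1,0)-P;print(np.linalg.norm(E,axis=1).round(1),np.degrees(np.arctan2(E[:,1],E[:,0])).round(1))
g=lambda k,u,v,z:onz("top",(u+.5)/6+off[k][0]-.5,(v+.5)/6+off[k][1]-.5,z).round(1)
print("lid c",g("pot",285,387,135.5))
print("plate top end",g("pot",352,85,178))
print("handle top",g("stand",122,352,228))
print("collar",g("stand",168,358,167))
# orange masks
im=cv2.imread("pics/top0.png");hsv=cv2.cvtColor(im,cv2.COLOR_BGR2HSV)
m=cv2.inRange(hsv,(5,150,120),(18,255,255))
for k,(x,y) in off.items():
    s=m[y:y+100,x:x+100];n,l,st,ce=cv2.connectedComponentsWithStats(s)
    pts=np.argwhere(s)[:,::-1]
    r=cv2.minAreaRect(pts.astype(np.float32));b=cv2.boxPoints(r)
    P=np.array([onz("top",u+x,v+y,14)[:2] for u,v in b]);E=np.roll(P,-1,0)-P
    print(k,b.tolist(),P.mean(0),np.linalg.norm(E,axis=1).round(1),np.degrees(np.arctan2(E[:,1],E[:,0])).round(1))
# side view rays
s=lambda u,v:((u+.5)/3.3+245-.5,(v+.5)/3.3+175-.5)
print("tri handle top",tri(s(250,168),((122+.5)/6+139.5,(352+.5)/6+214.5)))
print("tri lid centre",tri(s(279,115),((285+.5)/6+294.5,(387+.5)/6+204.5)))
E
```

```text
stand [[644.8, 177.1], [611.2, 78.9], [474.5, 127.0], [505.9, 223.7]] c [559.1 151.7]
[103.8 145.  101.7 146.5] [-108.9  160.6   72.   -18.5]
pot [[602.7, -105.7], [583.0, -208.2], [484.7, -189.3], [503.3, -88.6]] c [ 543.4 -147.9]
[104.3 100.1 102.4 100.8] [-100.9  169.1   79.5   -9.8]
lid c [ 543.8 -148.7  135.5]
plate top end [ 629.7 -164.5  178. ]
handle top [536.5 158.2 228. ]
collar [536.3 158.7 167. ]
stand [[8.724613189697266, 89.76229095458984], [28.939422607421875, -13.689995765686035], [100.69393920898438, 0.33100128173828125], [80.47913360595703, 103.78328704833984]] [570.11023053 135.78253089] [215.1 152.7 214.5 148. ] [  -9.6 -101.5  169.2   78.7]
pot [[8.628658294677734, 86.49745178222656], [17.541400909423828, 36.840763092041016], [67.74458312988281, 45.851593017578125], [58.831844329833984, 95.50828552246094]] [ 543.92667395 -148.09519605] [103.3 105.4 103.3 103.8] [ -11.2 -100.6  167.9   79.5]
tri handle top (array([536.42773837, 158.5238551 , 226.40907602]), array([-0.04769021, -0.00460779]), array([0.00258376, 0.05303254]))
tri lid centre (array([ 543.66708698, -149.37899142,  131.23782829]), array([-0.11201478, -0.00900086]), array([0.01208713, 0.14792355]))
```

```bash
cat >> h.py <<'E'
from scipy.spatial.transform import Rotation as Ro
def st():
    o=ctrl.get_obs();R=Ro.from_rotvec(o["orientation"]).as_matrix();return o,R
def goto(x,y,z,jaw=None):
    "prints tool-frame delta (m) to TCP target and yaw to put jaw axis at angle jaw deg (mod 180)"
    o,R=st();d=R.T@(np.array([x,y,z])-o["ee_pos"])/1000
    s="";
    if jaw is not None:
        a=np.radians(jaw);v=R.T@np.array([np.cos(a),np.sin(a),0]);w=np.arctan2(v[2],v[1]);w=(w+np.pi/2)%np.pi-np.pi/2;s=f" yaw {w:.3f}"
    print("t",round(o["t"],2),"pos",o["ee_pos"].round(1),"F",o["ft_force"].round(1),"w",round(o["width"],1),"q6",o["qpos"][5].round(2))
    print("toolx",R[:,0].round(3),"tooly",R[:,1].round(3),"delta",d.round(4),s)
    if jaw is not None:
        R2=R@Ro.from_rotvec([w,0,0]).as_matrix();print(" after-yaw delta",(R2.T@(np.array([x,y,z])-o["ee_pos"])/1000).round(4))
E
python3 -c "
from h import *
goto(632,-165,300,79.4)
goto(190,595,300,79.4)"
```

```text
t 0.1 pos [190.4 594.8 247. ] F [0.3 0.6 0.2] w 87.6 q6 -0.02
toolx [-0.    -0.001 -1.   ] tooly [ 0.305  0.952 -0.001] delta [-0.0522 -0.5891  0.6522]  yaw -0.125
 after-yaw delta [-0.0522 -0.6657  0.5738]
t 0.1 pos [190.4 594.8 247. ] F [0.3 0.6 0.2] w 87.6 q6 -0.02
toolx [-0.    -0.001 -1.   ] tooly [ 0.305  0.952 -0.001] delta [-0.053  -0.     -0.0004]  yaw -0.125
 after-yaw delta [-0.053   0.     -0.0004]
```

>>> arm_command([
  [-0.04, 0, 0, -0.125],
  [-0.02, -0.01, 0.01, 0],
  [0, -0.03, 0.026, 0],
  [0, -0.036, 0.031, 0],
  [0, -0.036, 0.031, 0],
  [0, -0.036, 0.031, 0],
  [0, -0.036, 0.031, 0],
  [0, -0.036, 0.031, 0],
  [0, -0.036, 0.031, 0],
  [0, -0.036, 0.031, 0],
], hand=0.0)

```text
t: 1.1
ee_pos: [390.2, 254.2, 306.8]
orientation: [0.129, 1.568, -0.137]
ft_force: [1.5, 0.3, -0.3]
width: 11.3
```

```bash
python3 -c "
from h import *
goto(632,-165,300,79.4)"
```

```text
t 1.1 pos [390.2 254.2 306.8] F [ 1.5  0.3 -0.3] w 11.3 q6 -0.85
toolx [-0.002 -0.005 -1.   ] tooly [ 0.168  0.986 -0.005] delta [ 0.0084 -0.3725  0.3089]  yaw 0.016
 after-yaw delta [ 0.0084 -0.3675  0.3148]
```

>>> arm_command([
  [0, -0.036, 0.031, 0.016],
  [0, -0.036, 0.031, 0],
  [0, -0.036, 0.031, 0],
  [0, -0.036, 0.031, 0],
  [0, -0.036, 0.031, 0],
  [0, -0.036, 0.031, 0],
  [0, -0.036, 0.031, 0],
  [0, -0.036, 0.031, 0],
  [0, -0.03, 0.027, 0],
  [0, -0.01, 0.01, 0],
])

```text
t: 2.1
ee_pos: [615.7, -142.1, 306.0]
orientation: [0.146, 1.569, -0.154]
ft_force: [0.3, 0.0, -0.0]
width: 0.3
```

```bash
python3 -c "
from h import *
goto(632,-165,235,79.4)"
```

```text
t 2.1 pos [ 615.7 -142.1  306. ] F [ 0.3  0.  -0. ] w 0.3 q6 -1.62
toolx [-0.004 -0.005 -1.   ] tooly [ 0.189  0.982 -0.005] delta [ 0.071  -0.019   0.0205]  yaw -0.006
 after-yaw delta [ 0.071  -0.0191  0.0204]
```

>>> arm_command([
  [0.0, -0.015, 0.016, 0],
  [0.03, -0.004, 0.004, 0],
  [0.03, 0, 0, 0],
  [0.01, 0, 0, 0],
  [0, 0, 0, 0],
])

```text
t: 2.6
ee_pos: [631.8, -165.9, 233.0]
orientation: [0.149, 1.571, -0.155]
ft_force: [0.4, 0.0, 0.8]
width: 0.1
```

```bash
python3 -c "
from h import *
goto(632,-165,159,79.4)
for n in('side','top'): cv2.imwrite(f'pics/{n}1.png',ctrl.get_image(n)[:,:,::-1])
crop('pics/side1.png','pics/side1_c.png',245,130,130,150,4)
"
```

```text
t 2.6 pos [ 631.8 -165.9  233. ] F [0.4 0.  0.8] w 0.1 q6 -1.65
toolx [-0.006 -0.003 -1.   ] tooly [ 0.192  0.981 -0.004] delta [0.074  0.0012 0.0004]  yaw -0.008
 after-yaw delta [0.074  0.0012 0.0004]
```

View pics/side1_c.png

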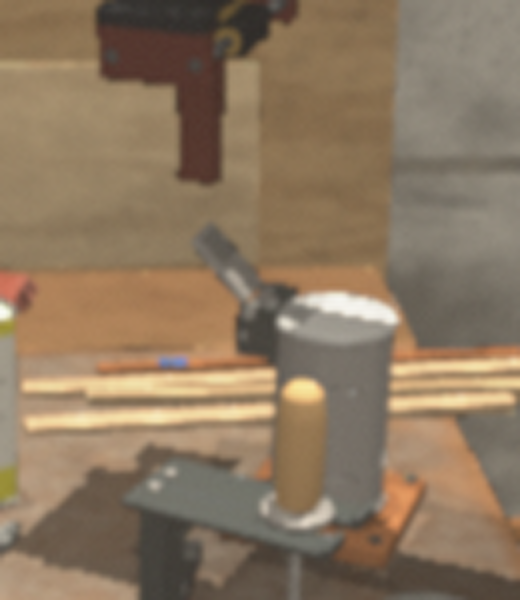

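View pics/top1.png

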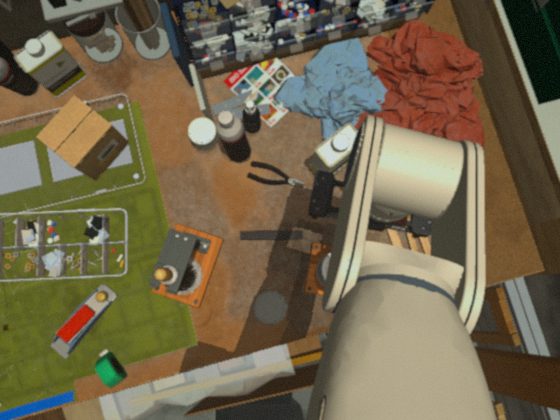

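>>> arm_command([
  [0.025, 0, 0, -0.008],
  [0.02, 0, 0, 0],
  [0.01, 0, 0, 0],
  [0.01, 0, 0, 0],
  [0.01, 0, 0, 0],
  [0, 0, 0, 0],
])

```text
t: 3.3
ee_pos: [638.4, -165.9, 167.1]
orientation: [0.138, 1.553, -0.148]
ft_force: [-0.1, -0.7, 0.9]
width: 0.2
```

```bash
python3 -c "
from h import *
goto(632,-165,159,79.4)
cv2.imwrite('pics/side2.png',ctrl.get_image('side')[:,:,::-1])
crop('pics/side2.png','pics/side2_c.png',245,130,130,150,4)
"
```

```text
t 3.3 pos [ 638.4 -165.9  167.1] F [-0.1 -0.7  0.9] w 0.2 q6 -1.66
toolx [ 0.012 -0.008 -1.   ] tooly [ 0.182  0.983 -0.005] delta [ 0.008  -0.0002 -0.0065]  yaw 0.003
 after-yaw delta [ 0.008  -0.0002 -0.0065]
```

View pics/side2_c.png

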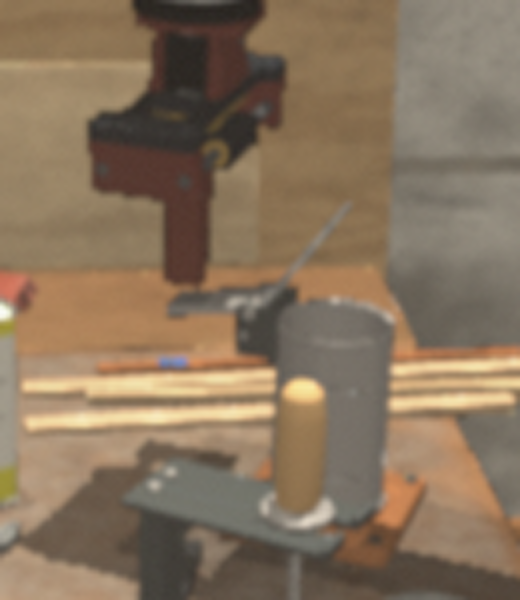

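>>> arm_command([
  [0.008, 0, 0, 0],
  [0.008, 0, -0.002, 0],
  [-0.01, 0, 0, 0],
  [-0.03, 0, 0.01, 0],
  [-0.04, 0, 0.01, 0],
  [-0.04, 0, 0, 0],
  [-0.03, 0, 0, 0],
  [0, 0, 0, 0],
])

```text
t: 4.15
ee_pos: [654.9, -168.5, 309.6]
orientation: [0.138, 1.553, -0.149]
ft_force: [0.1, 0.4, -0.4]
width: 0.3
```

```bash
python3 -c "
from h import *
goto(537,159,206,71)
cv2.imwrite('pics/side3.png',ctrl.get_image('side')[:,:,::-1])
crop('pics/side3.png','pics/side3_c.png',245,130,130,150,4)
"
```

```text
t 4.15 pos [ 654.9 -168.5  309.6] F [ 0.1  0.4 -0.4] w 0.3 q6 -1.65
toolx [ 0.013 -0.008 -1.   ] tooly [ 0.182  0.983 -0.006] delta [ 0.0995  0.3011 -0.1769]  yaw 0.149
 after-yaw delta [ 0.0995  0.2716 -0.2196]
```

View pics/side3_c.png

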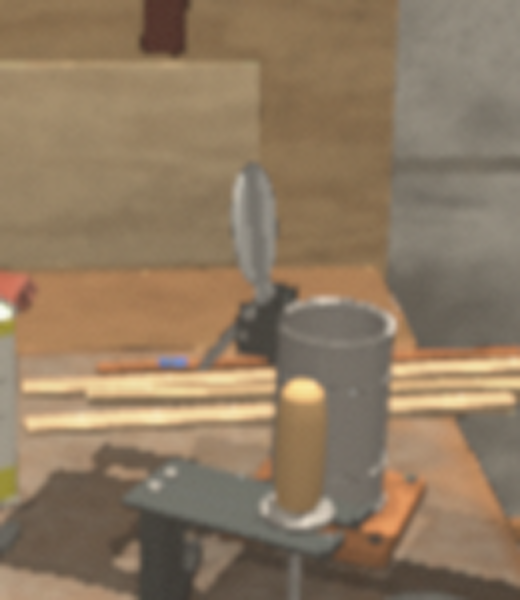

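>>> arm_command([
  [0, 0.02, -0.015, 0.14],
  [0, 0.034, -0.0275, 0],
  [0, 0.034, -0.0275, 0],
  [0, 0.034, -0.0275, 0],
  [0, 0.034, -0.0275, 0],
  [0, 0.034, -0.0275, 0],
  [0, 0.034, -0.0275, 0],
  [0, 0.025, -0.02, 0],
  [0, 0.01, -0.01, 0],
  [0, 0, 0, 0],
], hand=0.06)

```text
t: 5.2
ee_pos: [523.9, 151.7, 293.2]
orientation: [0.253, 1.561, -0.269]
ft_force: [0.2, -0.1, -0.4]
width: 60.2
```

```bash
python3 -c "
from h import *
goto(537,159,206,71)
cv2.imwrite('pics/side4.png',ctrl.get_image('side')[:,:,::-1])
cv2.imwrite('pics/top4.png',ctrl.get_image('top')[:,:,::-1])
crop('pics/top4.png','pics/top4_pot.png',295,205,100,100,6)
"
```

```text
t 5.2 pos [523.9 151.7 293.2] F [ 0.2 -0.1 -0.4] w 60.2 q6 -0.97
toolx [-0.008 -0.009 -1.   ] tooly [ 0.326  0.945 -0.011] delta [0.087  0.0122 0.0104]  yaw -0.001
 after-yaw delta [0.087  0.0122 0.0104]
```

View pics/side4.png

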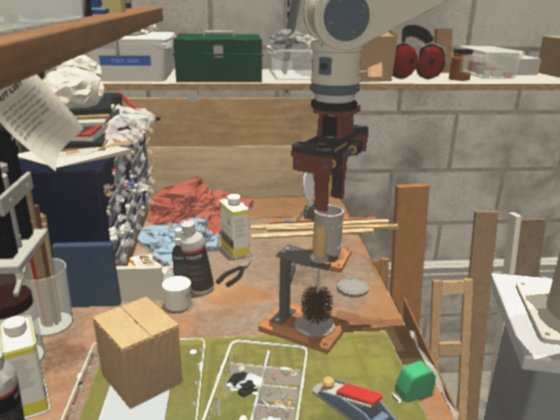

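View pics/top4_pot.png

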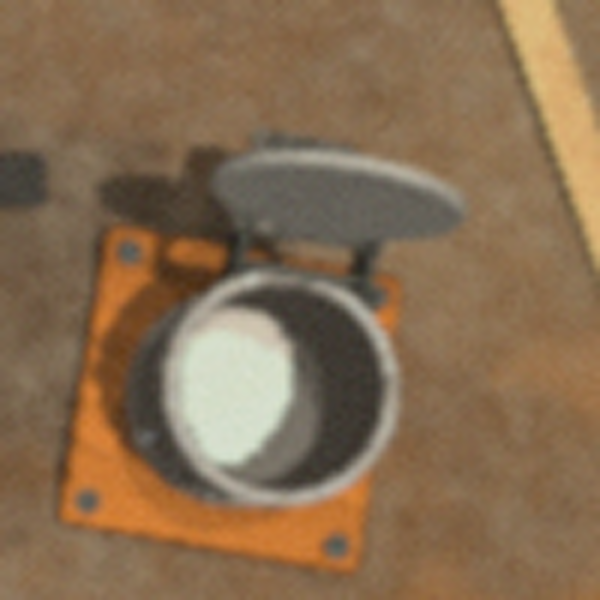

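>>> arm_command([
  [0, 0.012, 0.0104, 0],
  [0.0, 0.002, 0.002, 0],
  [0.02, 0, 0, 0],
  [0.02, 0, 0, 0],
  [0, 0, 0, 0],
])

```text
t: 5.8
ee_pos: [544.0, 151.9, 252.1]
orientation: [0.259, 1.558, -0.278]
ft_force: [0.3, -0.5, 0.5]
width: 60.0
```

```bash
python3 -c "
from h import *
goto(537,159,206,71)
print(onz('top',281.5/6+294.5,387/6+204.5,132))
"
```

```text
t 5.8 pos [544.  151.9 252.1] F [ 0.3 -0.5  0.5] w 60.0 q6 -0.97
toolx [-0.006 -0.011 -1.   ] tooly [ 0.335  0.942 -0.013] delta [ 0.0461  0.0049 -0.0089]  yaw -0.010
 after-yaw delta [ 0.0461  0.005  -0.0088]
[ 544.0695582 -148.0457262  132.       ]
```

>>> arm_command([
  [0, 0.005, -0.008, -0.01],
  [0, 0.002, -0.002, 0],
  [0, 0, 0, 0],
])

```text
t: 6.1
ee_pos: [537.2, 160.8, 253.6]
orientation: [0.253, 1.558, -0.271]
ft_force: [-0.8, 0.0, -0.3]
width: 60.0
```

```bash
python3 -c "
from h import *
goto(537,159,206,71)
"
```

```text
t 6.1 pos [537.2 160.8 253.6] F [-0.8  0.  -0.3] w 60.0 q6 -0.96
toolx [-0.005 -0.011 -1.   ] tooly [ 0.327  0.945 -0.012] delta [ 0.0476 -0.0012  0.0004]  yaw -0.002
 after-yaw delta [ 0.0476 -0.0012  0.0004]
```

>>> arm_command([
  [0.015, -0.001, 0, 0],
  [0.02, 0, 0, 0],
  [0.01, 0, 0, 0],
  [0.002, 0, 0, 0],
  [0, 0, 0, 0],
])

```text
t: 6.6
ee_pos: [538.9, 160.6, 209.8]
orientation: [0.254, 1.551, -0.267]
ft_force: [0.6, -0.4, -0.2]
width: 60.1
```

```bash
python3 -c "
from h import *
goto(537,159,206,71)
cv2.imwrite('pics/side5.png',ctrl.get_image('side')[:,:,::-1])
crop('pics/side5.png','pics/side5_c.png',245,150,130,180,3.3)
"
```

```text
t 6.6 pos [538.9 160.6 209.8] F [ 0.6 -0.4 -0.2] w 60.1 q6 -0.96
toolx [ 0.002 -0.009 -1.   ] tooly [ 0.326  0.945 -0.008] delta [ 0.0038 -0.0021 -0.0014]  yaw -0.001
 after-yaw delta [ 0.0038 -0.0021 -0.0014]
```

View pics/side5_c.png

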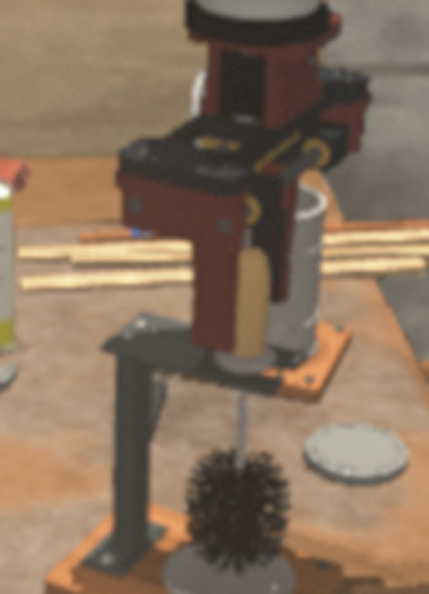

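>>> arm_command([
  [0.004, -0.002, -0.001, 0],
  [0, 0, 0, 0],
  [0, 0, 0, 0],
  [0, 0, 0, 0],
  [0, 0, 0, 0],
], hand=0.015)

```text
t: 7.15
ee_pos: [538.5, 159.2, 207.9]
orientation: [0.255, 1.547, -0.266]
ft_force: [-0.3, 0.5, -0.7]
width: 23.6
```

```bash
python3 -c "
from h import *
goto(537,159,216,71)
"
```

```text
t 7.15 pos [538.5 159.2 207.9] F [-0.3  0.5 -0.7] w 23.6 q6 -0.96
toolx [ 0.006 -0.008 -1.   ] tooly [ 0.326  0.945 -0.006] delta [-0.0081 -0.0007 -0.0013]  yaw -0.000
 after-yaw delta [-0.0081 -0.0007 -0.0013]
```

>>> arm_command([
  [0, 0, 0, 0],
  [0, 0, 0, 0],
  [-0.006, 0, 0, 0],
  [-0.006, 0, 0, 0],
  [0, 0, 0, 0],
])

```text
t: 7.65
ee_pos: [538.2, 159.2, 220.7]
orientation: [0.255, 1.548, -0.266]
ft_force: [-0.3, -0.0, -1.1]
width: 22.6
```

```bash
python3 -c "
from h import *
goto(537-76,159+26,220,71)
cv2.imwrite('pics/side6.png',ctrl.get_image('side')[:,:,::-1])
crop('pics/side6.png','pics/side6_c.png',245,150,130,180,3.3)
"
```

```text
t 7.65 pos [538.2 159.2 220.7] F [-0.3 -0.  -1.1] w 22.6 q6 -0.96
toolx [ 0.005 -0.008 -1.   ] tooly [ 0.326  0.945 -0.006] delta [ 0.     -0.0008 -0.0814]  yaw -0.000
 after-yaw delta [ 0.     -0.0008 -0.0814]
```

View pics/side6_c.png

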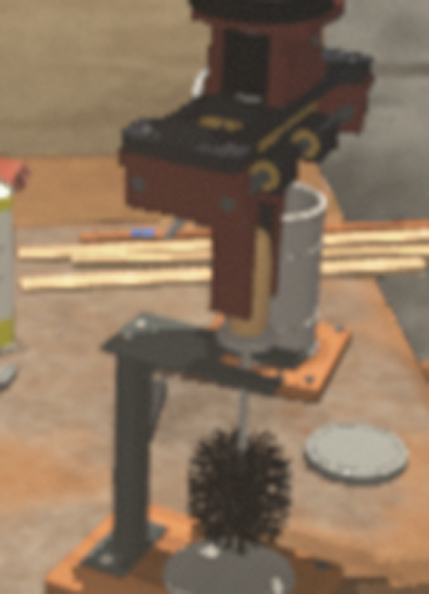

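>>> arm_command([
  [0, 0, -0.01, 0],
  [0, 0, -0.015, 0],
  [0, 0, -0.015, 0],
  [0, 0, -0.015, 0],
  [0, 0, -0.015, 0],
  [0, 0, -0.01, 0],
  [0, 0, 0, 0],
])

```text
t: 8.4
ee_pos: [453.2, 187.4, 219.1]
orientation: [0.253, 1.551, -0.266]
ft_force: [-0.2, -0.7, -0.1]
width: 22.4
```

```bash
python3 -c "
from h import *
goto(537-80,159+27,350,71)
"
```

```text
t 8.4 pos [453.2 187.4 219.1] F [-0.2 -0.7 -0.1] w 22.4 q6 -0.86
toolx [ 0.003 -0.009 -1.   ] tooly [ 0.325  0.946 -0.008] delta [-0.1309 -0.0011  0.0047]  yaw 0.000
 after-yaw delta [-0.1309 -0.0011  0.0047]
```

>>> arm_command([
  [-0.03, 0, 0, 0],
  [-0.04, 0, 0, 0],
  [-0.04, 0, 0, 0],
  [-0.02, 0, 0, 0],
  [-0.005, 0, 0, -0.08],
  [0, 0, 0, -0.065],
  [0, 0, 0, 0],
])

```text
t: 9.1
ee_pos: [453.9, 189.3, 361.0]
orientation: [0.135, 1.559, -0.147]
ft_force: [0.4, -0.4, -1.0]
width: 22.6
```

```bash
python3 -c "
from h import *
goto(544,-148,350,79.4)
"
```

```text
t 9.1 pos [453.9 189.3 361. ] F [ 0.4 -0.4 -1. ] w 22.6 q6 -1.01
toolx [ 0.007 -0.009 -1.   ] tooly [ 0.179  0.984 -0.007] delta [ 0.0145 -0.3156  0.149 ]  yaw 0.005
 after-yaw delta [ 0.0145 -0.3149  0.1506]
```

>>> arm_command([
  [0, -0.02, 0.0095, 0],
  [0, -0.035, 0.0167, 0],
  [0, -0.035, 0.0167, 0],
  [0, -0.035, 0.0167, 0],
  [0, -0.035, 0.0167, 0],
  [0, -0.035, 0.0167, 0],
  [0, -0.035, 0.0167, 0],
  [0, -0.025, 0.0167, 0],
  [0, -0.015, 0.005, 0],
  [0, 0, 0, 0],
])

```text
t: 10.1
ee_pos: [536.7, -111.8, 361.3]
orientation: [0.148, 1.559, -0.161]
ft_force: [-0.3, 0.9, -1.2]
width: 22.7
```

```bash
python3 -c "
from h import *
goto(544,-148,350,79.4)
"
```

```text
t 10.1 pos [ 536.7 -111.8  361.3] F [-0.3  0.9 -1.2] w 22.7 q6 -1.6
toolx [ 0.005 -0.008 -1.   ] tooly [ 0.196  0.981 -0.007] delta [ 0.0116 -0.0339  0.0142]  yaw -0.012
 after-yaw delta [ 0.0116 -0.0341  0.0138]
```

>>> arm_command([
  [0, -0.02, 0.008, -0.012],
  [0, -0.012, 0.005, 0],
  [0, -0.002, 0.001, 0],
  [0, 0, 0, 0],
])

```text
t: 10.5
ee_pos: [543.6, -147.1, 360.3]
orientation: [0.144, 1.562, -0.153]
ft_force: [-0.4, 0.8, -0.7]
width: 22.7
```

```bash
python3 -c "
from h import *
goto(544,-148,350,79.4)
for n in('side','top'): cv2.imwrite(f'pics/{n}7.png',ctrl.get_image(n)[:,:,::-1])
crop('pics/side7.png','pics/side7_c.png',235,60,150,220,2.7)
crop('pics/top7.png','pics/top7_c.png',285,195,110,110,5.4)
"
```

```text
t 10.5 pos [ 543.6 -147.1  360.3] F [-0.4  0.8 -0.7] w 22.7 q6 -1.66
toolx [ 0.003 -0.006 -1.   ] tooly [ 0.188  0.982 -0.006] delta [ 0.0103 -0.0007  0.0005]  yaw -0.004
 after-yaw delta [ 0.0103 -0.0007  0.0005]
```

View pics/side7_c.png

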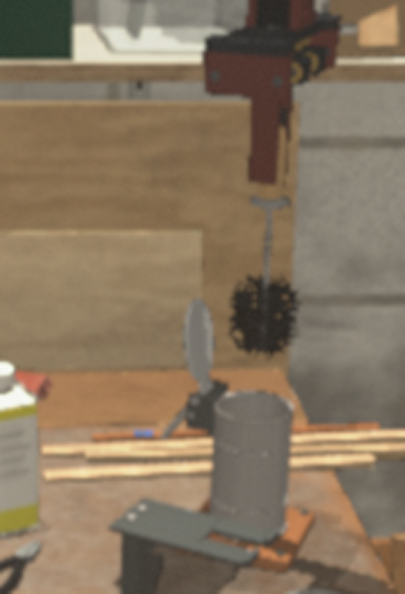

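View pics/top7_c.png

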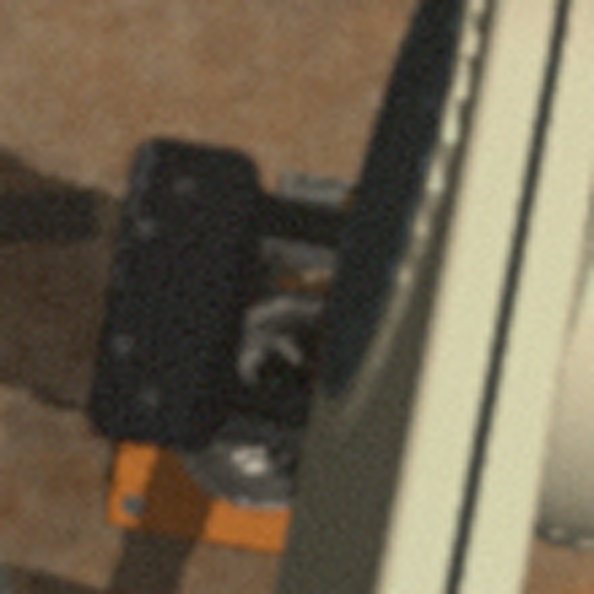

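```bash
python3 -c "
from h import *
f=lambda z:((proj('side',(543.6,-147.1,z))-[235,60])*2.7).round(1)
print('collar',f(314.4),'bristle top',f(253),'c',f(216),'tip',f(179))
m=cv2.imread('pics/side7.png');
g=m.max(2); s=np.zeros_like(g); s[155:195,315:350]=g[155:195,315:350]<70
ys,xs=np.nonzero(s);print((np.median(xs)-235)*2.7,(np.median(ys)-60)*2.7,((xs.min()-235)*2.7,(xs.max()-235)*2.7),((ys.min()-60)*2.7,(ys.max()-60)*2.7))
print(proj('side',(543.6,-147.1,314.4))-proj('side',(553.6,-147.1,314.4)))
"
```

```text
collar [265.6 201.2] bristle top [261.5 272.2] c [259.1 313.6] tip [256.8 353.9]
261.90000000000003 315.90000000000003 (np.float64(232.20000000000002), np.float64(291.6)) (np.float64(278.1), np.float64(351.0))
[4.45176211 0.26049078]
```

```bash
python3 -c "
from h import *
m=cv2.imread('pics/side7.png')
cv2.imwrite('pics/s7p.png',cv2.resize(m[130:280,295:365],None,fx=4,fy=4,interpolation=cv2.INTER_CUBIC)[:,:])
cv2.imwrite('pics/s7q.png',cv2.resize(m[120:200,300:365],None,fx=7,fy=7,interpolation=cv2.INTER_CUBIC)[:,:])
for z in (132,60,18): print(z,(proj('side',(543.9,-148.1,z))-[295,130])*4, (proj('side',(543.9+34.3,-148.1+5,z))-[295,130])*4,(proj('side',(543.9-34.3,-148.1-5,z))-[295,130])*4)
for z in (314.4,253,216,179): print(z,(proj('side',(543.6,-147.1,z))-[300,120])*7)
"
```

```text
132 [135.8241984 317.5599115] [ 77.69638505 316.05378342] [194.03188262 319.06810909]
60 [129.58176525 426.3728079 ] [ 72.78719202 424.82816847] [186.45259071 427.91952116]
18 [126.07052324 487.57785464] [ 70.0258028  486.01305404] [182.18949747 489.14472845]
314.4 [233.47814527 101.71972364]
253 [222.90516452 285.75654265]
216 [216.74360544 393.00668904]
179 [210.73274835 497.63366638]
```

View pics/s7p.png

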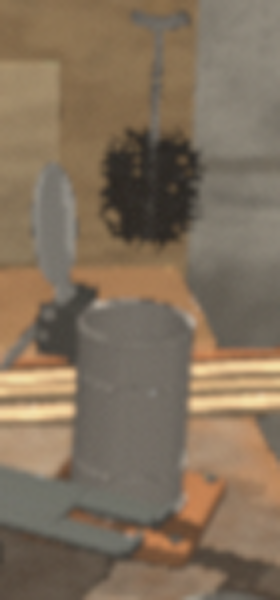

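View pics/s7q.png

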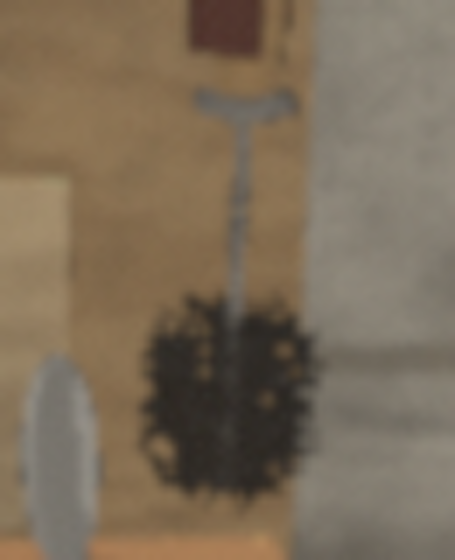

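>>> arm_command([
  [0, -0.001, 0.0025, -0.004],
  [0, 0, 0, 0],
  [0.02, 0, 0, 0],
  [0.02, 0, 0, 0],
  [0.01, 0, 0, 0],
  [0, 0, 0, 0],
])

```text
t: 11.2
ee_pos: [546.9, -146.0, 310.5]
orientation: [0.137, 1.559, -0.147]
ft_force: [0.0, -0.2, -1.1]
width: 22.5
```

```bash
python3 -c "
from h import *
goto(547,-149,199,79.4)
m=ctrl.get_image('side')[:,:,::-1];cv2.imwrite('pics/side8.png',m)
cv2.imwrite('pics/s8q.png',cv2.resize(m[130:240,295:365],None,fx=5,fy=5,interpolation=cv2.INTER_CUBIC))
"
```

```text
t 11.2 pos [ 546.9 -146.   310.5] F [ 0.  -0.2 -1.1] w 22.5 q6 -1.67
toolx [ 0.006 -0.007 -1.   ] tooly [ 0.18   0.984 -0.005] delta [ 1.115e-01 -2.400e-03 -1.000e-04]  yaw 0.004
 after-yaw delta [ 1.115e-01 -2.400e-03 -1.000e-04]
```

View pics/s8q.png

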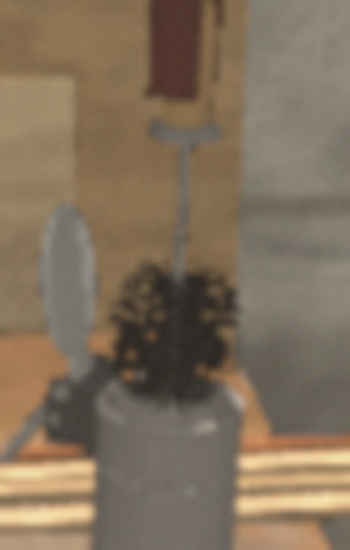

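>>> arm_command([
  [0, -0.003, 0, 0],
  [0.005, 0, 0, 0],
  [0.01, 0, 0, 0],
  [0.015, 0, 0, 0],
  [0.01, 0, 0, 0],
  [0, 0, 0, 0],
])

```text
t: 11.85
ee_pos: [547.8, -148.9, 271.5]
orientation: [0.139, 1.555, -0.146]
ft_force: [-0.0, 0.5, -1.0]
width: 22.7
```

```bash
python3 -c "
from h import *
goto(547,-148.5,199,79.4)
m=ctrl.get_image('side')[:,:,::-1];cv2.imwrite('pics/side9.png',m)
cv2.imwrite('pics/s9q.png',cv2.resize(m[130:240,295:365],None,fx=5,fy=5,interpolation=cv2.INTER_CUBIC))
"
```

```text
t 11.85 pos [ 547.8 -148.9  271.5] F [-0.   0.5 -1. ] w 22.7 q6 -1.67
toolx [ 0.01  -0.006 -1.   ] tooly [ 0.181  0.984 -0.004] delta [ 0.0725  0.0005 -0.0017]  yaw 0.003
 after-yaw delta [ 0.0725  0.0005 -0.0017]
```

View pics/s9q.png

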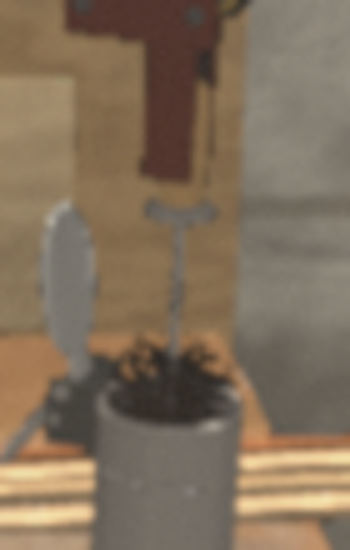

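>>> arm_command([
  [0.02, 0, -0.001, 0],
  [0.02, 0, -0.001, 0],
  [0.015, 0, 0, 0],
  [0.004, 0, 0, 0],
  [0, 0, 0, 0],
])

```text
t: 12.4
ee_pos: [548.6, -149.0, 214.3]
orientation: [0.139, 1.551, -0.146]
ft_force: [0.7, 1.3, -1.4]
width: 22.5
```

```bash
python3 -c "
from h import *
goto(547,-148.5,199,79.4)"
```

```text
t 12.4 pos [ 548.6 -149.   214.3] F [ 0.7  1.3 -1.4] w 22.5 q6 -1.67
toolx [ 0.015 -0.006 -1.   ] tooly [ 0.181  0.983 -0.003] delta [ 0.0152  0.0003 -0.0019]  yaw 0.003
 after-yaw delta [ 0.0152  0.0003 -0.0019]
```

>>> arm_command([
  [0.006, 0, -0.002, 0],
  [0.005, 0, 0, 0],
  [0.003, 0, 0, 0],
  [0, 0, 0, 0],
])

```text
t: 12.8
ee_pos: [548.1, -149.0, 201.7]
orientation: [0.139, 1.547, -0.147]
ft_force: [-1.1, 0.4, -2.2]
width: 22.5
```

```bash
python3 -c "
from h import *
goto(547,-148.5,199,79.4)"
```

```text
t 12.8 pos [ 548.1 -149.   201.7] F [-1.1  0.4 -2.2] w 22.5 q6 -1.67
toolx [ 0.019 -0.007 -1.   ] tooly [ 0.181  0.983 -0.003] delta [ 0.0027  0.0003 -0.0012]  yaw 0.003
 after-yaw delta [ 0.0027  0.0003 -0.0012]
```

>>> arm_command([
  [0.003, 0, 0, 0],
  [0.002, 0, 0, 0],
  [0, 0, 0, 0],
])

```text
t: 13.1
ee_pos: [549.2, -149.0, 198.7]
orientation: [0.139, 1.545, -0.147]
ft_force: [-1.7, 2.3, -2.3]
width: 22.5
```

```bash
python3 -c "
from h import *
goto(547,-148.5,199,79.4)
m=ctrl.get_image('side')[:,:,::-1];cv2.imwrite('pics/side10.png',m)
cv2.imwrite('pics/s10q.png',cv2.resize(m[130:240,295:365],None,fx=5,fy=5,interpolation=cv2.INTER_CUBIC))
print(((proj('side',(544,-148.2,153))-[295,130])*5))
"
```

```text
t 13.1 pos [ 549.2 -149.   198.7] F [-1.7  2.3 -2.3] w 22.5 q6 -1.67
toolx [ 0.021 -0.007 -1.   ] tooly [ 0.181  0.983 -0.003] delta [-0.0004  0.0001 -0.0022]  yaw 0.003
 after-yaw delta [-0.0004  0.0001 -0.0022]
[171.93369249 355.97753391]
```

View pics/s10q.png

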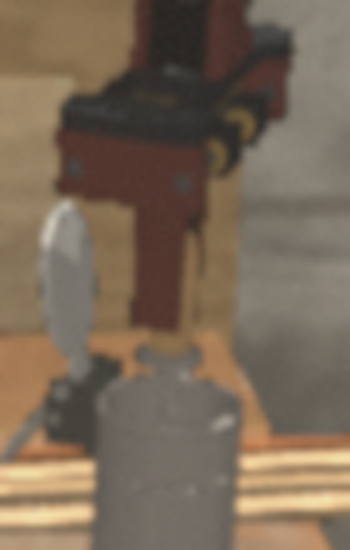

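>>> arm_command([
  [0.003, 0, -0.002, 0],
  [0.002, 0, 0, 0],
  [0, 0, 0, 0],
])

```text
t: 13.45
ee_pos: [550.4, -149.1, 198.5]
orientation: [0.138, 1.536, -0.147]
ft_force: [-2.0, 2.0, -2.6]
width: 22.5
```

```bash
python3 -c "
from h import *
goto(547,-148.5,199,79.4)"
```

```text
t 13.45 pos [ 550.4 -149.1  198.5] F [-2.   2.  -2.6] w 22.5 q6 -1.67
toolx [ 0.029 -0.008 -1.   ] tooly [ 0.182  0.983 -0.003] delta [-0.0006 -0.     -0.0035]  yaw 0.002
 after-yaw delta [-0.0006 -0.     -0.0035]
```

>>> arm_command([
  [-0.015, 0, -0.001, 0],
  [-0.02, 0, -0.001, 0],
  [-0.015, 0, 0, 0],
  [-0.005, 0, 0, 0],
  [0, 0, 0, 0],
])

```text
t: 13.95
ee_pos: [548.1, -149.0, 254.4]
orientation: [0.137, 1.533, -0.148]
ft_force: [0.7, 1.0, -0.2]
width: 22.3
```

```bash
python3 -c "
from h import *
goto(547,-148.5,254,79.4)
m=ctrl.get_image('side')[:,:,::-1];cv2.imwrite('pics/side11.png',m)
cv2.imwrite('pics/s11q.png',cv2.resize(m[130:240,295:365],None,fx=5,fy=5,interpolation=cv2.INTER_CUBIC))
"
```

```text
t 13.95 pos [ 548.1 -149.   254.4] F [ 0.7  1.  -0.2] w 22.3 q6 -1.67
toolx [ 0.033 -0.01  -0.999] tooly [ 0.182  0.983 -0.004] delta [ 0.0004  0.0003 -0.0012]  yaw 0.002
 after-yaw delta [ 0.0004  0.0003 -0.0012]
```

View pics/s11q.png

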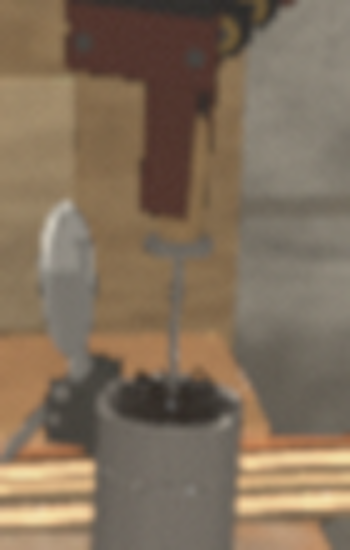

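>>> arm_command([
  [0.015, 0, -0.002, 0],
  [0.02, 0, -0.001, 0],
  [0.01, 0, 0, 0],
  [0.003, 0, 0, 0],
  [0, 0, 0, 0],
])

```text
t: 14.5
ee_pos: [546.9, -148.5, 202.8]
orientation: [0.138, 1.533, -0.148]
ft_force: [1.7, 0.9, -0.7]
width: 22.7
```

```bash
python3 -c "
from h import *
goto(547,-148.5,198.5,79.4)"
```

```text
t 14.5 pos [ 546.9 -148.5  202.8] F [ 1.7  0.9 -0.7] w 22.7 q6 -1.67
toolx [ 0.032 -0.009 -0.999] tooly [ 0.182  0.983 -0.003] delta [ 0.0043  0.0001 -0.    ]  yaw 0.002
 after-yaw delta [ 0.0043  0.0001 -0.    ]
```

>>> arm_command([
  [0.004, 0, 0, 0],
  [0.002, 0, 0, 0],
  [0, 0, 0, 0],
])

```text
t: 14.8
ee_pos: [548.0, -149.0, 198.4]
orientation: [0.137, 1.531, -0.148]
ft_force: [1.0, 2.1, -1.2]
width: 22.8
```

```bash
python3 -c "
from h import *
goto(547,-148.5,198.5,79.4);print(ctrl.get_obs()['joint_torque'].round(1))"
```

```text
t 14.8 pos [ 548.  -149.   198.4] F [ 1.   2.1 -1.2] w 22.8 q6 -1.67
toolx [ 0.034 -0.01  -0.999] tooly [ 0.182  0.983 -0.004] delta [-0.0001  0.0003 -0.0011]  yaw 0.002
 after-yaw delta [-0.0001  0.0003 -0.0011]
[ -0.9 -50.1 -25.4  -0.6  -0.4  -0. ]
```

>>> arm_command([
  [0.002, 0, -0.001, 0],
  [0.002, 0, 0, 0],
])

```text
t: 15.0
ee_pos: [549.2, -149.3, 198.0]
orientation: [0.137, 1.526, -0.149]
ft_force: [-2.4, 2.8, 16.1]
width: 22.9
```

```bash
python3 -c "
from h import *
goto(547,-148.5,198.5,79.4);print(ctrl.get_obs()['joint_torque'].round(1))
m=ctrl.get_image('side')[:,:,::-1];cv2.imwrite('pics/side12.png',m)
cv2.imwrite('pics/s12q.png',cv2.resize(m[170:240,295:365],None,fx=8,fy=8,interpolation=cv2.INTER_CUBIC))
print(((proj('side',(544,-148.2,153))-[295,170])*8),((proj('side',(544,-148.2,158))-[295,170])*8))
"
```

```text
t 15.0 pos [ 549.2 -149.3  198. ] F [-2.4  2.8 16.1] w 22.9 q6 -1.67
toolx [ 0.039 -0.011 -0.999] tooly [ 0.182  0.983 -0.004] delta [-0.0006  0.0004 -0.0023]  yaw 0.002
 after-yaw delta [-0.0006  0.0004 -0.0023]
[ -1.4 -41.2 -21.1  -0.8  -1.4  -0.1]
[275.09390798 249.56405425] [275.9943535  233.85922467]
```

View pics/s12q.png

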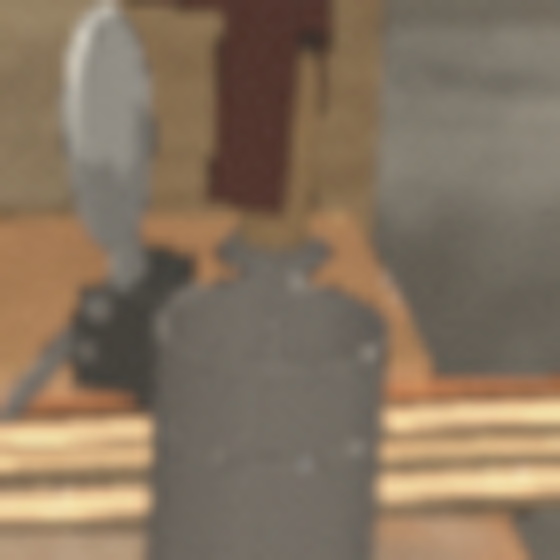

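>>> arm_command([
  [-0.015, 0, -0.001, 0],
  [-0.02, 0, -0.001, 0],
  [-0.015, 0, 0.001, 0],
  [-0.005, 0, 0, 0],
  [0, 0, 0, 0],
])

```text
t: 15.55
ee_pos: [546.7, -148.7, 255.1]
orientation: [0.136, 1.522, -0.149]
ft_force: [0.7, 1.4, -1.6]
width: 22.5
```

```bash
python3 -c "
from h import *
goto(547,-148.5,254,79.4)
m=ctrl.get_image('side')[:,:,::-1];cv2.imwrite('pics/side13.png',m)
cv2.imwrite('pics/s13q.png',cv2.resize(m[130:240,295:365],None,fx=5,fy=5,interpolation=cv2.INTER_CUBIC))
"
```

```text
t 15.55 pos [ 546.7 -148.7  255.1] F [ 0.7  1.4 -1.6] w 22.5 q6 -1.67
toolx [ 0.043 -0.012 -0.999] tooly [ 0.182  0.983 -0.004] delta [0.0012 0.0002 0.0002]  yaw 0.002
 after-yaw delta [0.0012 0.0002 0.0002]
```

View pics/s13q.png

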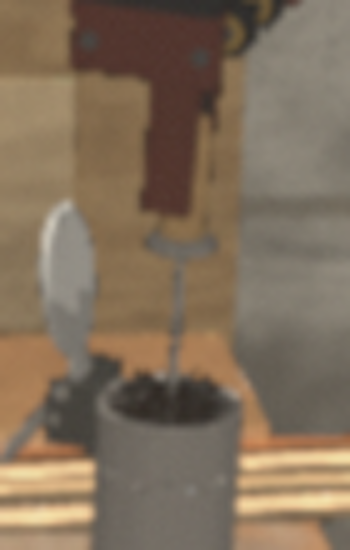

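>>> arm_command([
  [0.015, 0, -0.001, 0],
  [0.02, 0, -0.001, 0],
  [0.01, 0, 0, 0],
  [0.003, 0, 0, 0],
  [0, 0, 0, 0],
])

```text
t: 16.1
ee_pos: [546.0, -148.3, 202.8]
orientation: [0.138, 1.525, -0.148]
ft_force: [1.6, 1.2, 1.0]
width: 22.6
```

```bash
python3 -c "
from h import *
goto(547,-148.5,198.4,79.4)"
```

```text
t 16.1 pos [ 546.  -148.3  202.8] F [1.6 1.2 1. ] w 22.6 q6 -1.68
toolx [ 0.04  -0.011 -0.999] tooly [ 0.182  0.983 -0.003] delta [0.0044 0.0001 0.0009]  yaw 0.002
 after-yaw delta [0.0044 0.0001 0.0009]
```

>>> arm_command([
  [0.004, 0, 0, 0],
  [0.002, 0, 0, 0],
  [0.001, 0, 0, 0],
])

```text
t: 16.4
ee_pos: [547.5, -148.9, 198.1]
orientation: [0.137, 1.522, -0.149]
ft_force: [-1.7, 2.3, 8.6]
width: 22.6
```

```bash
python3 -c "
from h import *
goto(547,-148.5,198.4,79.4)"
```

```text
t 16.4 pos [ 547.5 -148.9  198.1] F [-1.7  2.3  8.6] w 22.6 q6 -1.68
toolx [ 0.043 -0.012 -0.999] tooly [ 0.182  0.983 -0.004] delta [-0.0003  0.0003 -0.0006]  yaw 0.002
 after-yaw delta [-0.0003  0.0003 -0.0006]
```

>>> arm_command([
  [-0.015, 0, 0, 0],
  [-0.02, 0, 0.001, 0],
  [-0.02, 0, 0.001, 0],
  [-0.025, 0, 0.001, 0],
  [-0.025, 0, 0.001, 0],
  [-0.025, 0, 0.001, 0],
  [-0.025, 0, 0.001, 0],
  [-0.01, 0, 0, 0],
  [0, 0, 0, 0],
])

```text
t: 17.3
ee_pos: [545.2, -149.2, 370.7]
orientation: [0.135, 1.522, -0.151]
ft_force: [0.4, -0.7, -1.2]
width: 22.3
```

```bash
python3 -c "
from h import *
goto(461,187,360,71)
m=ctrl.get_image('side')[:,:,::-1];cv2.imwrite('pics/side14.png',m)
cv2.imwrite('pics/s14q.png',cv2.resize(m[80:240,280:380],None,fx=3.7,fy=3.7,interpolation=cv2.INTER_CUBIC))
"
```

```text
t 17.3 pos [ 545.2 -149.2  370.7] F [ 0.4 -0.7 -1.2] w 22.3 q6 -1.67
toolx [ 0.043 -0.015 -0.999] tooly [ 0.182  0.983 -0.007] delta [ 0.0021  0.3153 -0.1444]  yaw 0.148
 after-yaw delta [ 0.0021  0.2905 -0.1894]
```

View pics/s14q.png

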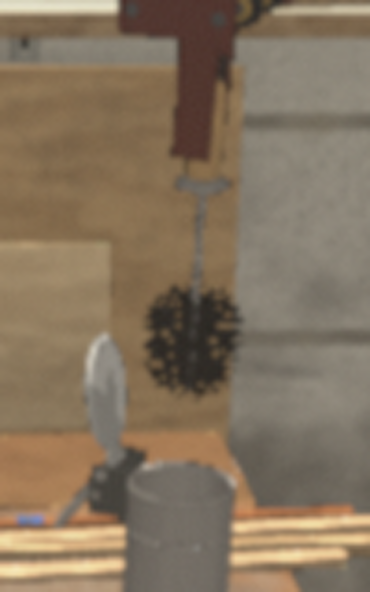

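>>> arm_command([
  [0, 0.02, -0.013, 0.14],
  [0, 0.034, -0.022, 0],
  [0, 0.034, -0.022, 0],
  [0, 0.034, -0.022, 0],
  [0, 0.034, -0.022, 0],
  [0, 0.034, -0.022, 0],
  [0, 0.034, -0.022, 0],
  [0, 0.03, -0.02, 0],
  [0, 0.015, -0.01, 0],
  [0, 0, 0, 0],
])

```text
t: 18.35
ee_pos: [452.9, 169.3, 344.9]
orientation: [0.247, 1.534, -0.272]
ft_force: [0.9, -0.4, -1.5]
width: 22.7
```

```bash
python3 -c "
from h import *
goto(456,187,360,71)
"
```

```text
t 18.35 pos [452.9 169.3 344.9] F [ 0.9 -0.4 -1.5] w 22.7 q6 -0.88
toolx [ 0.018 -0.019 -1.   ] tooly [ 0.326  0.945 -0.012] delta [-0.0154  0.0176 -0.0025]  yaw -0.000
 after-yaw delta [-0.0154  0.0176 -0.0025]
```

>>> arm_command([
  [0, 0.015, -0.002, 0],
  [0.0, 0.003, 0, 0],
  [0.03, 0, 0, 0],
  [0.04, 0, 0, 0],
  [0.03, 0, 0, 0],
  [0.01, 0, 0, 0],
  [0, 0, 0, 0],
])

```text
t: 19.05
ee_pos: [458.2, 179.2, 227.3]
orientation: [0.243, 1.538, -0.277]
ft_force: [0.4, -0.4, -1.1]
width: 22.7
```

```bash
python3 -c "
from h import *
goto(460.8,185.9,217,71)
m=ctrl.get_image('side')[:,:,::-1];cv2.imwrite('pics/side15.png',m)
crop('pics/side15.png','pics/s15q.png',260,150,140,200,3)
"
```

```text
t 19.05 pos [458.2 179.2 227.3] F [ 0.4 -0.4 -1.1] w 22.7 q6 -0.85
toolx [ 0.013 -0.024 -1.   ] tooly [ 0.326  0.945 -0.019] delta [0.0101 0.0074 0.0001]  yaw -0.000
 after-yaw delta [0.0101 0.0074 0.0001]
```

View pics/s15q.png

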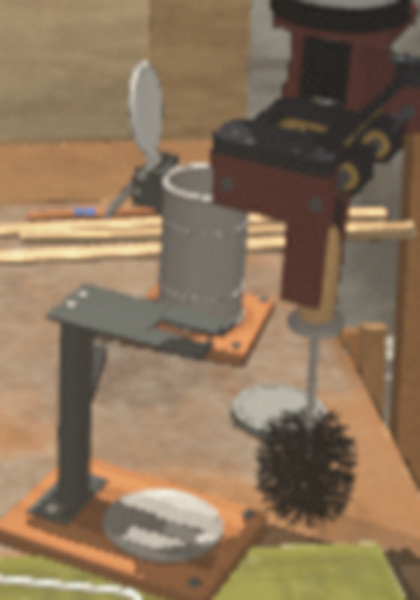

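>>> arm_command([
  [0.005, 0.006, 0, 0],
  [0.004, 0.001, 0, 0],
  [0, 0, 0, 0],
])

```text
t: 19.4
ee_pos: [463.4, 186.6, 221.6]
orientation: [0.246, 1.532, -0.275]
ft_force: [-0.6, -0.2, -1.4]
width: 22.8
```

```bash
python3 -c "
from h import *
goto(538.4,159.2,217,71)
m=ctrl.get_image('top')[:,:,::-1];cv2.imwrite('pics/top16.png',m)
"
```

```text
t 19.4 pos [463.4 186.6 221.6] F [-0.6 -0.2 -1.4] w 22.8 q6 -0.84
toolx [ 0.019 -0.022 -1.   ] tooly [ 0.327  0.945 -0.014] delta [ 0.0066 -0.0013  0.0797]  yaw -0.001
 after-yaw delta [ 0.0066 -0.0014  0.0797]
```

View pics/top16.png

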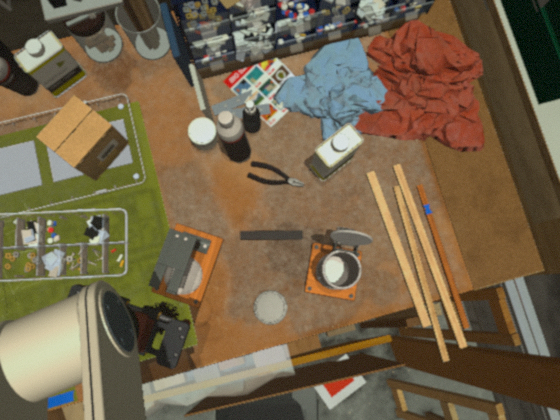

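>>> arm_command([
  [0.002, -0.001, 0.008, 0],
  [0.001, 0, 0.012, 0],
  [0, 0, 0.012, 0],
  [0, 0, 0.01, 0],
  [0, 0, 0.003, 0],
  [0, 0, 0, 0],
])

```text
t: 20.05
ee_pos: [511.5, 169.6, 221.4]
orientation: [0.247, 1.528, -0.273]
ft_force: [0.2, -0.2, -0.3]
width: 23.0
```

```bash
python3 -c "
from h import *
goto(538.4,159.2,217,71)
m=ctrl.get_image('side')[:,:,::-1];cv2.imwrite('pics/side17.png',m)
crop('pics/side17.png','pics/s17q.png',260,150,140,200,3)
"
```

```text
t 20.05 pos [511.5 169.6 221.4] F [ 0.2 -0.2 -0.3] w 23.0 q6 -0.91
toolx [ 0.023 -0.021 -1.   ] tooly [ 0.327  0.945 -0.012] delta [ 0.0053 -0.0009  0.0287]  yaw -0.001
 after-yaw delta [ 0.0053 -0.001   0.0287]
```

View pics/s17q.png

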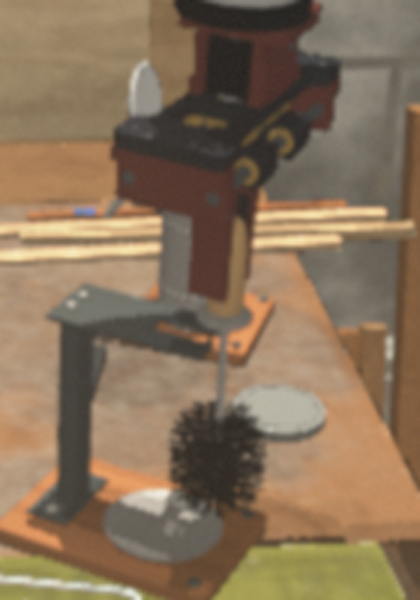

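>>> arm_command([
  [0, -0.001, 0.01, 0],
  [0.001, 0, 0.01, 0],
  [0, 0, 0.005, 0],
  [0, 0, 0, 0],
])

```text
t: 20.5
ee_pos: [536.0, 159.9, 220.9]
orientation: [0.246, 1.529, -0.273]
ft_force: [0.4, 0.0, -1.1]
width: 22.5
```

```bash
python3 -c "
from h import *
goto(538.4,159.2,208,71)
m=ctrl.get_image('side')[:,:,::-1];cv2.imwrite('pics/side18.png',m)
crop('pics/side18.png','pics/s18q.png',245,150,140,200,3)
"
```

```text
t 20.5 pos [536.  159.9 220.9] F [ 0.4  0.  -1.1] w 22.5 q6 -0.94
toolx [ 0.023 -0.021 -1.   ] tooly [ 0.326  0.945 -0.012] delta [0.013  0.0003 0.0021]  yaw -0.000
 after-yaw delta [0.013  0.0003 0.0021]
```

View pics/s18q.png

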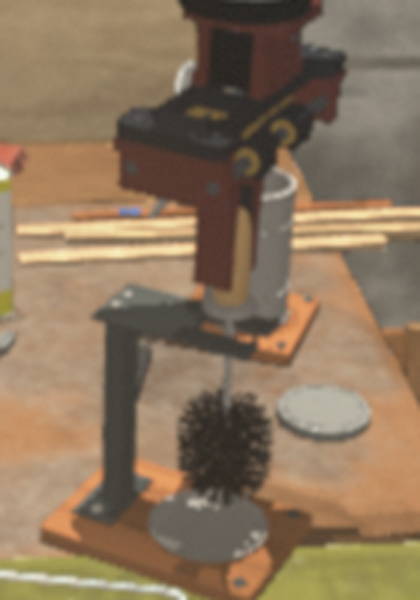

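```bash
python3 -c "
from h import *
m=cv2.imread('pics/side18.png')
cv2.imwrite('pics/s18r.png',cv2.resize(m[205:325,280:360],None,fx=6,fy=5,interpolation=cv2.INTER_CUBIC))
for z in (162,175,113,77,40): print(z,(proj('side',(536.8,158.7,z))-[280,205])*[6,5])
"
```

```text
162 [231.11365377 263.17915093]
175 [233.03668511 231.53699784]
113 [224.05214158 379.3714585 ]
77 [219.04472712 461.76500626]
40 [214.04981197 543.95288647]
```

View pics/s18r.png

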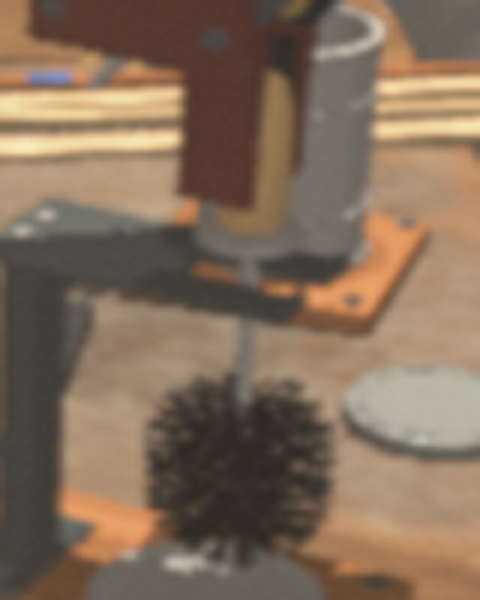

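>>> arm_command([
  [0, 0, 0.004, 0],
  [0.004, 0, 0, 0],
  [0.004, 0, 0, 0],
  [0.002, 0, 0, 0],
  [0, 0, 0, 0],
])

```text
t: 21.05
ee_pos: [539.0, 158.4, 209.8]
orientation: [0.246, 1.531, -0.273]
ft_force: [0.4, 0.1, -1.4]
width: 22.5
```

```bash
python3 -c "
from h import *
goto(540.4,159.2,208,71)
m=ctrl.get_image('side')[:,:,::-1];cv2.imwrite('pics/side19.png',m)
cv2.imwrite('pics/s19r.png',cv2.resize(m[205:325,280:360],None,fx=6,fy=5,interpolation=cv2.INTER_CUBIC))
"
```

```text
t 21.05 pos [539.  158.4 209.8] F [ 0.4  0.1 -1.4] w 22.5 q6 -0.94
toolx [ 0.021 -0.021 -1.   ] tooly [ 0.326  0.945 -0.013] delta [0.0018 0.0012 0.001 ]  yaw -0.000
 after-yaw delta [0.0018 0.0012 0.001 ]
```

View pics/s19r.png

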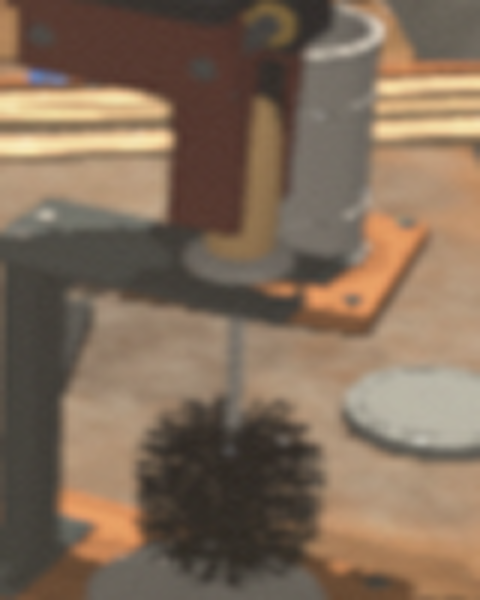

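>>> arm_command([
  [0, 0.001, 0.0015, 0],
  [0.001, 0, 0, 0],
  [0.001, 0, 0, 0],
  [0, 0, 0, 0],
])

```text
t: 21.5
ee_pos: [541.1, 159.1, 208.0]
orientation: [0.246, 1.53, -0.273]
ft_force: [-0.2, -0.4, -2.0]
width: 22.4
```

```bash
python3 -c "
from h import *
goto(540.4,159.2,208,71)
"
```

```text
t 21.5 pos [541.1 159.1 208. ] F [-0.2 -0.4 -2. ] w 22.4 q6 -0.94
toolx [ 0.022 -0.021 -1.   ] tooly [ 0.326  0.945 -0.013] delta [ 0.     -0.0001 -0.0007]  yaw 0.000
 after-yaw delta [ 0.     -0.0001 -0.0007]
```

>>> arm_command([
  [0.001, 0, 0, 0],
  [0.001, 0, 0, 0],
  [0, 0, 0, 0],
])

```text
t: 21.8
ee_pos: [541.4, 159.1, 208.0]
orientation: [0.246, 1.529, -0.272]
ft_force: [-0.5, -0.6, -0.5]
width: 22.6
```

```bash
python3 -c "
from h import *
goto(540.4,159.2,208,71)
m=ctrl.get_image('side')[:,:,::-1];cv2.imwrite('pics/side20.png',m)
cv2.imwrite('pics/s20r.png',cv2.resize(m[205:325,280:360],None,fx=6,fy=5,interpolation=cv2.INTER_CUBIC))
"
```

```text
t 21.8 pos [541.4 159.1 208. ] F [-0.5 -0.6 -0.5] w 22.6 q6 -0.94
toolx [ 0.023 -0.021 -1.   ] tooly [ 0.326  0.945 -0.012] delta [ 0.     -0.0002 -0.001 ]  yaw 0.000
 after-yaw delta [ 0.     -0.0002 -0.001 ]
```

View pics/s20r.png

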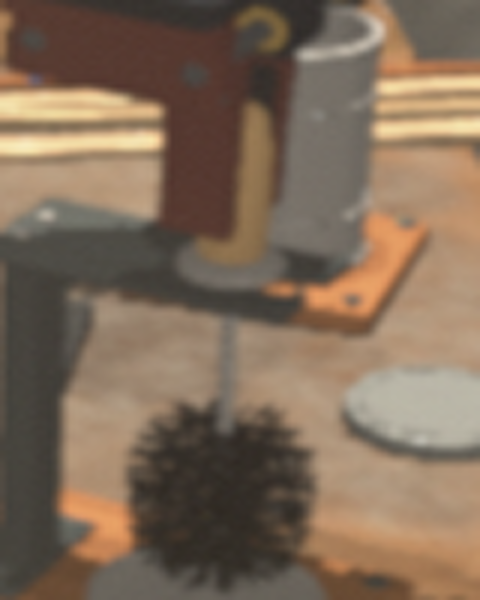

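>>> arm_command([
  [0, 0, 0, 0],
  [0, 0, 0, 0],
  [0, 0, 0, 0],
  [0, 0, 0, 0],
], hand=0.06)

```text
t: 22.25
ee_pos: [541.8, 159.2, 207.9]
orientation: [0.246, 1.528, -0.272]
ft_force: [-0.7, -0.3, -0.2]
width: 50.9
```

```bash
python3 -c "
from h import *
goto(540.4,159.2,208,71)
m=ctrl.get_image('side')[:,:,::-1];cv2.imwrite('pics/side21.png',m)
cv2.imwrite('pics/s21r.png',cv2.resize(m[205:325,280:360],None,fx=6,fy=5,interpolation=cv2.INTER_CUBIC))
"
```

```text
t 22.25 pos [541.8 159.2 207.9] F [-0.7 -0.3 -0.2] w 50.9 q6 -0.94
toolx [ 0.024 -0.021 -1.   ] tooly [ 0.326  0.945 -0.012] delta [-0.0001 -0.0005 -0.0013]  yaw 0.000
 after-yaw delta [-0.0001 -0.0005 -0.0013]
```

View pics/s21r.png

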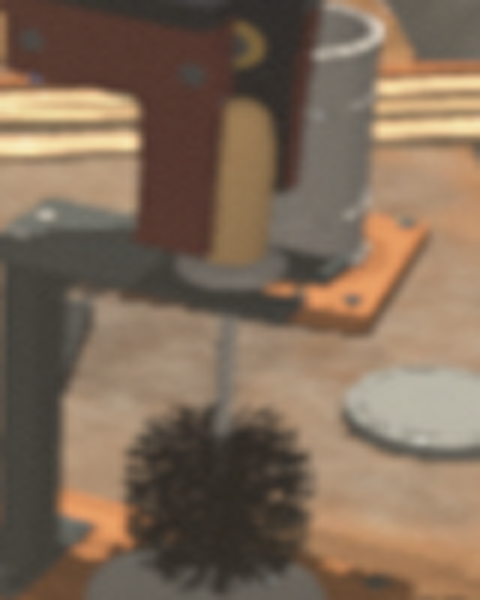

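>>> arm_command([
  [-0.01, 0, 0, 0],
  [-0.02, 0, 0, 0],
  [-0.03, 0, 0, 0],
  [-0.04, 0, 0, 0],
  [-0.03, 0, 0, 0],
  [0, 0, -0.03, 0],
  [0, 0, -0.05, 0],
  [0, 0, -0.05, 0],
  [0, 0, -0.03, 0],
  [0, 0, 0, 0],
])

```text
t: 23.3
ee_pos: [383.8, 215.1, 344.8]
orientation: [0.252, 1.523, -0.271]
ft_force: [-0.7, -0.2, 0.6]
width: 60.2
```

```bash
python3 -c "
from h import *
goto(440,250,350,71)
for n in('side','top'): cv2.imwrite(f'pics/{n}22.png',ctrl.get_image(n)[:,:,::-1])
crop('pics/side22.png','pics/s22.png',245,150,140,200,3)
crop('pics/top22.png','pics/t22.png',140,190,250,130,3.1)
"
```

```text
t 23.3 pos [383.8 215.1 344.8] F [-0.7 -0.2  0.6] w 60.2 q6 -0.72
toolx [ 0.029 -0.017 -0.999] tooly [ 0.329  0.944 -0.007] delta [-0.0042  0.0514  0.0418]  yaw -0.003
 after-yaw delta [-0.0042  0.0513  0.0419]
```

View pics/s22.png

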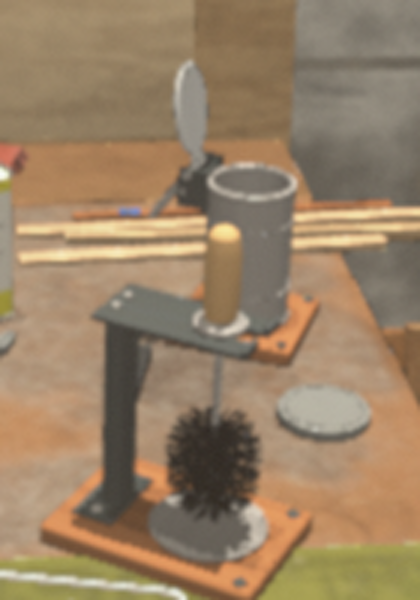

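View pics/t22.png

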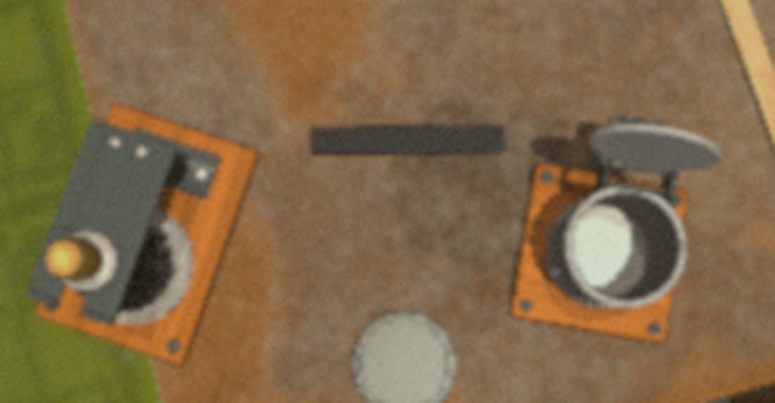

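```bash
python3 -c "
from h import *
for n in('side','top'):
    a=cv2.imread(f'pics/{n}0.png').astype(int);b=cv2.imread(f'pics/{n}22.png').astype(int)
    d=(abs(a-b).max(2)>60).astype(np.uint8);k,l,s,c=cv2.connectedComponentsWithStats(cv2.morphologyEx(d,cv2.MORPH_OPEN,np.ones((2,2),np.uint8)))
    print(n,[x.tolist() for x in s[1:] if x[4]>15])
a=[cv2.inRange(cv2.cvtColor(cv2.imread(f'pics/side{i}.png'),cv2.COLOR_BGR2HSV)[220:260,308:332],(10,100,110),(28,255,255)) for i in (0,22)]
for m in a: print(cv2.moments(m,True)['m00'],[ (np.nonzero(m[r])[0].mean() if m[r].any() else None) for r in (8,14,20,26,30)])
"
```

```text
side [[467, 0, 6, 5, 24], [478, 0, 14, 7, 71], [416, 28, 18, 16, 194], [439, 35, 7, 7, 37], [421, 45, 25, 15, 279], [412, 49, 5, 7, 27], [455, 50, 14, 10, 100], [419, 70, 22, 9, 134], [409, 72, 54, 18, 580], [451, 73, 8, 7, 52], [389, 91, 74, 65, 2379], [424, 161, 10, 10, 69], [405, 172, 28, 18, 306], [301, 195, 8, 9, 34], [312, 204, 33, 12, 288], [529, 295, 10, 4, 28], [530, 310, 7, 7, 33], [524, 312, 7, 12, 60], [515, 326, 45, 37, 960], [538, 326, 22, 15, 222], [397, 348, 35, 29, 525], [434, 387, 8, 9, 50]]
top [[340, 241, 15, 11, 99], [323, 251, 41, 40, 911], [101, 351, 7, 6, 23], [0, 352, 149, 68, 5673], [134, 356, 45, 31, 461], [10, 366, 4, 5, 17]]
380.0 [np.float64(12.0), np.float64(12.0), np.float64(11.5), np.float64(9.0), np.float64(11.0)]
375.0 [np.float64(11.0), np.float64(10.5), np.float64(10.5), np.float64(9.0), np.float64(10.0)]
```

View pics/side22.png

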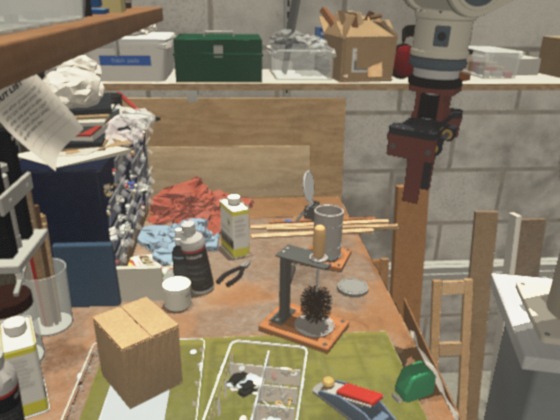

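```bash
python3 -c "
from workcell import ctrl
print(ctrl.close_job())"
```

```text
the job is handed in; nothing more can be done
None
```

The lid is open against its stop, the pot has had its three strokes, and the brush is hanging in the fork again. I handed the job in at about 23.4 s of the 67 s allowed.

- **Lid:** I tipped it over with closed fingers on the thumb plate. It stood open by itself in every later picture, including the last.
- **Strokes:** All three went to the floor, then back up. On strokes 1 and 2 I raised the brush until the bristle tops showed at the mouth; after stroke 3 I drew it right out.
    - **Strokes 2 and 3:** floor contact showed clearly on the force reading, at about 16 N and 9 N.
    - **Stroke 1:** the brush stopped descending at the same height, within 0.5 mm of the other two, but the force reading showed no clear contact. I count it as full.
- **Brush:** In the last pictures it hangs straight with its collar flat on the fork. It sits roughly 1 to 2 mm further in along the slot than where it started, judging by about 1 pixel in the side view.
- **Other things on the bench:** Comparing the first and last pictures showed changes only at the lid and the arm. There was also a patch on the green block at the front edge, which looks like the arm's shadow. That block was hidden in the last top view, so I checked it only from the side.
- **Gripper tilt:** The gripper drifted up to about 2.5° off vertical during the strokes. The brush itself stayed close to upright, and the arm was clear of everything when I handed in.

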